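One turn down on the tile press

ROBOT

A 6-joint arm with a two-finger parallel gripper is mounted at the origin on the work surface. World frame = base frame: x ahead of the robot, y to its left, z up, the work surface at z = 0. Lengths are in m, angles in rad, forces in N, time in s.
With the tool pointing down it reaches from about 0.225 to 0.875 m from the base axis. Payload 3.4 kg.
Tool frame: the origin (TCP) lies at the very end of the fingers, on their centre line; the grasp point (between the pads) lies 19 mm behind it; z points along the fingers, y is the direction in which the jaws open and shut (so a half turn about z gives the same grasp; the last joint's range is limited). The gripper opens to 85 mm and grips with 20 to 120 N. Pads are 22 mm wide; open, the fingers measure 114 mm over their backs; the gripper's body (76 mm by 85 mm) begins 54 mm behind the grasp point. The pads swing forward as they close: fully open they stand 13 mm farther back than shut.
Start: joints at [-1.295, 0.276, 1.505, -0, 1.361, -0.121], TCP at [0.222, -0.53, 0.231] pointing down, gripper open.
Joint ranges: [-2.89, 2.89], [-0.75, 2.08], [0.22, 2.7], [-1.18, 4.32], [0.11, 2.71], [-2.7, 2.7]. Speed limits (rad/s): [2.57, 2.57, 3.14, 3.14, 3.14, 3.14].

INTERFACE

Orientations are given as a unit quaternion [w, x, y, z].
In Python, from rig import manip, viewer, job gives the robot as it stands.
- The arm moves only by the shell command python3 -m crank 'ROWS' [OPENING] [FORCE]. ROWS is JSON, a list of rows, each a list of 6 numbers: the shift along the tool's x, y, z in m, then the turn, a rotation vector about the tool's x, y, z in degrees. In form: [[dx, dy, dz, rx, ry, rz], ...]. A call has 1 to 20 rows; each row is the pose to reach, as a shift and turn from the pose measured when the call began, along the tool's axes at that moment; what a row does not reach only later rows make up. A row lasts 1/8 s, in which the tool goes at most 62.5 mm and 10.7 degrees, less where a joint would pass 70% of its speed; a pose out of reach is approached as far as the arm can. A call with a gripper value outside its range is refused whole. OPENING is the opening, from 0 (shut) to 1 (fully open), set as the call begins (- or left out, the last holds). The fingers move at their own pace and stop on an object; FORCE is the grip in N (left out, the last holds). Time passes only in rows, so rows that repeat a pose let the fingers close. It gives the time, the measured TCP pose, the force and the opening at its end, in the units of the state.
- manip.get_state(): the state, without advancing time (a new reading comes with each control period).
- viewer.get_image(name): name is "side" or "top"; returns a dict with "frame" (420x560x3 uint8, blue, green, red), "range_z" (420x560 float32, m along the optical axis (not along the pixel's ray), 0 where there is no reading), "intrinsics" (3x3 intrinsics, pixels), "world_from_camera" (4x4, takes a point from camera to world coordinates). Camera axes: x right, y up, looking along -z (the intrinsics and any distortion apply to the point x, -y, -z); pixel columns grow to the right and rows downward; lengths in m; the calibration is good to about 2 mm. A picture is of the moment at which its call begins.
- job.sign_off(): hands the job in, once; it reports no verdict.
The state is a dict: "clock": time; "qpos": joint angles; "qd": joint speeds; "effort": joint torques, N m; "position": TCP position; "ee_rot": TCP orientation; "contact_force": force on the tool from outside, world axes, zero at the start; "moment": the same for the moment, N m; "width": finger opening in m.
Only numpy, scipy, OpenCV 4.12 (cv2) and the standard library are available. Lean on these libraries where they do the work, as an engineer would, in place of code of your own. Each camera call takes 0.05 s, during which the arm holds its last target. There are 200 camera calls.

TASK

Lower the tile press by one thread: with the fingers closed, push the red hand wheel round clockwise (seen from above) by its upright black handle through exactly one turn, so that the handle ends where it started, then move the hand clear. Only push the handle from outside, never take it between the fingers, and leave everything else on the bench where it stands.

Things in the scene. Friction and masses are not known exactly. Their poses are not given: they have to be found in the camera images.
- hub (a point): Centre of the top face of the hand wheel's hub, on its upright turning axis, 190 mm above the bench. The red wheel lies level on top of a green screw press (base 200 x 190 mm, two posts, cross-beam): a rim of 14 mm bar on an 80 mm radius, three spokes. The rim's top is 189 mm above the bench; nothing but the handle rises above the hub's top.
- handle: Black upright handle on the wheel's rim, at a spoke's end, 80 mm from the turning axis: a round pillar 24 mm across, 55 mm high, a sleeve that revolves freely on its own axis. Origin: centre of its foot, 188 mm above the bench; z up (x, y turn with the sleeve); its top is 243 mm above the bench.
- handwheel (a joint): Wheel angle, rad, growing as it turns clockwise seen from above; 2 pi to a turn, which lowers the press plate 6 mm. Starts anywhere from -0.8 to 1.6; stops at -1.2 and 9.4. It turns stiffly (3 N at the handle from rest, a little more in motion), never springs back, stays where left, and keeps its height.
- jar: Closed glass jar, 60 mm across, 85 mm high, blue cap. A loose bystander: leave it. Origin: centre of its underside.
- bowl: Terracotta bowl, 100 mm across, 50 mm high. A loose bystander: leave it. Origin: centre of its underside.
- cutter: Steel ring cutter, 68 mm across, 30 mm high. A loose bystander: leave it. Origin: centre of its underside.
- tile: Flat terracotta tile, 90 x 90 x 10 mm. A loose bystander: leave it. Origin: centre of its underside.
- mug: Blue mug, 76 mm across, 85 mm high. A loose bystander: leave it. Origin: centre of its underside.
- scraper: Spatula-shaped scraper lying on the bench. A loose bystander: leave it. Origin: on its axis along the handle.
- bat: White plaster block, 120 x 80 x 25 mm. A loose bystander: leave it. Origin: centre of its underside.

How it is judged:
On the way:
1. the wheel is pushed round to the far side by its handle (handle over 140 mm from its start, clockwise, fingers pressing on it) (distance of handle from where it was at the start of the episode above 0.14 m and value of joint handwheel above 1.9 rad and contact force between the fingers and handle above 0.3 N).
At the end, for the whole second after the job is handed in: The wheel has made one turn clockwise and is at rest, its handle within 14 mm (10 degrees) of where it started; every bystander is within 20 mm of its start (distance of handle from where it was at the start of the episode below 0.014 m and value of joint handwheel above 4.5 rad and velocity of joint handwheel between -0.05 and 0.05 rad/s and distance of each of jar, bowl, cutter, tile, mug, scraper, bat from where it was at the start of the episode below 0.02 m); the robot touches nothing.
It fails at once if the handle is taken between the fingers (horizontal distance between the grasp point and handle below 0.012 m and z of the grasp point in the frame of handle below 0.065 m).
It fails at once if a bystander is lifted, carried or pushed over 20 mm away (distance of any of jar, bowl, cutter, tile, mug, scraper, bat from where it was at the start of the episode above 0.02 m).
It also fails if it takes over 58 s, if anything falls off the work surface, if the arm or the gripper's body presses on something with over 40 N, if the wrist force passes 120 N, or if a joint passes its speed limit or range.

## Working session

There is one attempt and no reset: what is moved stays moved. The work goes in short steps, Python scripts to look and compute and a shell command to move; the robot and the scene stay as the last step left them, time stands still between calls to the robot, and variables do not carry over. Pictures are saved under pics/ and viewed, about 8 in all and at most 12, crops included, and the job is handed in when it is done.

```bash
mkdir -p pics; ls; python3 - <<'E'
from rig import manip, viewer
import cv2,numpy as np
s=manip.get_state();print(s)
for n in("top","side"):
    d=viewer.get_image(n);cv2.imwrite(f"pics/{n}0.png",d["frame"]);np.savez(f"{n}0.npz",**d)
    print(n,d["intrinsics"],d["world_from_camera"])
E
```

```text
pics
{'clock': 0.0, 'qpos': array([-1.29498978e+00,  2.76634109e-01,  1.50609841e+00,  1.97610407e-06,
        1.36067603e+00, -1.21020488e-01]), 'qd': array([-0.00184408,  0.00100716, -0.0026745 ,  0.00042244,  0.00082713,
        0.00055133]), 'effort': array([-1.83575685e-03, -4.16775155e+01, -2.45807147e+01, -4.54766623e-04,
        1.11014169e-02,  8.20174733e-06]), 'position': array([ 0.22208201, -0.52984089,  0.23043122]), 'ee_rot': array([-9.05305375e-04,  9.80380167e-01,  1.97113938e-01, -6.92355141e-05]), 'contact_force': array([0.59162604, 0.50646058, 0.69139699]), 'moment': array([0.04136082, 0.00346189, 0.03597719]), 'width': 0.08540342465487591}
top [[538.0197065    0.         272.83419568]
 [  0.         538.0197065  208.39488856]
 [  0.           0.           1.        ]] [[ 0.01320835  0.99722419 -0.07327663  0.47725903]
 [-0.9998461   0.01401821  0.01054869  0.01511392]
 [ 0.01154661  0.07312602  0.99725587  1.84742284]
 [ 0.          0.          0.          1.        ]]
side [[495.64766447   0.         277.27099211]
 [  0.         495.64766447 203.65249773]
 [  0.           0.           1.        ]] [[ 0.98092119  0.12939345 -0.14508945  0.37768476]
 [-0.19431295  0.67563667 -0.71116635 -1.07582331]
 [ 0.00600749  0.7257909   0.68788915  1.20233586]
 [ 0.          0.          0.          1.        ]]
```

View pics/top0.png

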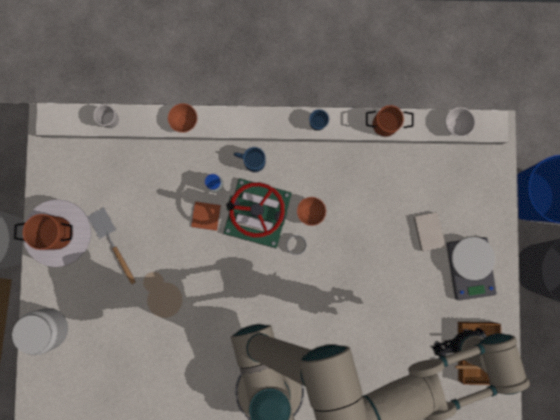

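View pics/side0.png

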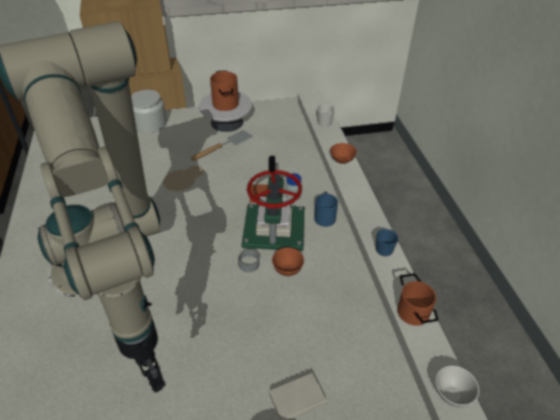

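The top view shows the wheel centred near (258,210) with the black handle at about (231,206), on the robot's left. In the side view, the wheel is at (274,188) and the handle at (272,163). Next I'll measure them.

```bash
cat >h.py <<'E'
import numpy as np,cv2
def pts(d):
    K=d["intrinsics"];z=d["range_z"];v,u=np.mgrid[:z.shape[0],:z.shape[1]]
    P=np.stack([(u-K[0,2])/K[0,0]*z,-(v-K[1,2])/K[1,1]*z,-z,np.ones_like(z)],-1)
    return (P@d["world_from_camera"].T)[...,:3]
def plane(d,uv,h):
    K=d["intrinsics"];T=d["world_from_camera"]
    r=T[:3,:3]@np.array([(uv[0]-K[0,2])/K[0,0],-(uv[1]-K[1,2])/K[1,1],-1.])
    return T[:3,3]+r*(h-T[2,3])/r[2]
def wheel(d,box):
    P=pts(d);f=d["frame"].astype(int);x0,x1,y0,y1=box
    B=np.zeros(f.shape[:2],bool);B[y0:y1,x0:x1]=1
    red=B&(f[...,2]>90)&(f[...,1]<50)&(f[...,0]<60)&(P[...,2]>.15)
    c=cv2.convexHull(np.argwhere(red)[:,::-1].astype(np.int32))
    e=cv2.fitEllipse(c); hub=plane(d,e[0],.182)
    dark=B&(f.max(-1)<75)&(P[...,2]>.205)&(P[...,2]<.26)
    return e,hub,dark,P[dark]
E
python3 - <<'E'
from h import *
for n,b in(("top",(215,300,175,245)),("side",(240,310,145,215))):
    d=dict(np.load(n+"0.npz"));e,hub,m,Q=wheel(d,b)
    print(n,e,hub.round(4),len(Q))
    if len(Q):
        print(Q.min(0),Q.max(0),np.median(Q,0)); top=Q[Q[:,2]>.235]; print(len(top),top.mean(0) if len(top) else 0)
        a=np.argwhere(m);print(a.min(0),a.max(0),a.mean(0))
    P=pts(d)
    x0,x1,y0,y1=b
    W=(P[...,2]>.2)&(P[...,2]<.27)&(np.hypot(P[...,0]-hub[0],P[...,1]-hub[1])<.13)
    Q=P[W];print("high",len(Q),Q.min(0),Q.max(0),Q.mean(0))
    f=d["frame"].copy()
    cv2.imwrite(f"pics/c{n}.png",cv2.resize(f[y0-20:y1+20,x0-20:x1+20],None,fx=5,fy=5))
E
python3 - <<'E'
import cv2,numpy as np
a=cv2.imread('pics/ctop.png');b=cv2.imread('pics/cside.png')
h=max(a.shape[0],b.shape[0]);o=np.zeros((h,a.shape[1]+b.shape[1],3),np.uint8);o[:a.shape[0],:a.shape[1]]=a;o[:b.shape[0],a.shape[1]:]=b
cv2.imwrite('pics/c.png',cv2.resize(o,(790,int(h*790/o.shape[1]))))
E
```

```text
top ((256.6728515625, 209.4906005859375), (53.78934097290039, 54.405094146728516), 112.87667083740234) [0.5955 0.0476 0.182 ] 55
[0.59253763 0.11756973 0.20706917] [0.6131001  0.13864374 0.25010137] [0.60330507 0.12891312 0.24052117]
45 [0.60376643 0.12923027 0.24195139]
[202 226] [209 233] [205.43636364 229.45454545]
high 58 [ 0.58039517 -0.01140975  0.20060502] [0.64583826 0.13864374 0.25010137] [0.60293473 0.12275913 0.2365926 ]
side ((273.8631286621094, 188.7188720703125), (37.03429412841797, 53.47752380371094), 89.05948638916016) [0.5956 0.0468 0.182 ] 78
[0.59387336 0.11346746 0.20573191] [0.61425503 0.13576589 0.24788771] [0.60331232 0.12086512 0.22674938]
27 [0.60314588 0.12383846 0.24137524]
[156 269] [169 275] [162.06410256 271.83333333]
high 103 [0.59194336 0.11346746 0.20006432] [0.61540471 0.13989674 0.24788771] [0.60359007 0.1228827  0.22677461]
```

View pics/c.png

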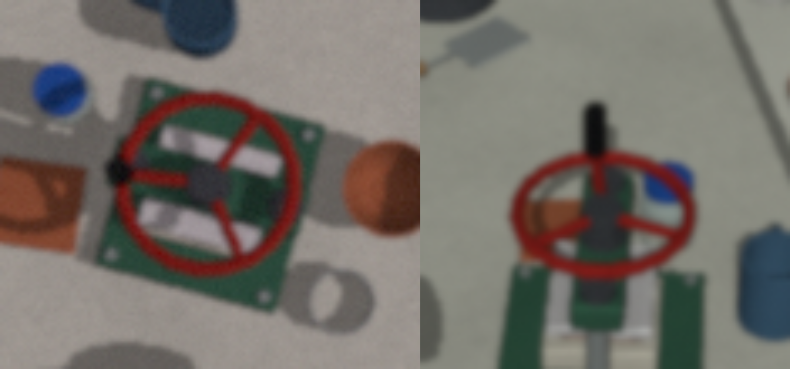

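Both views agree: the hub is at about (0.5955, 0.047) and the handle at about (0.603, 0.127), a radius of 80 mm as stated. The handle sits at +84.5° and clockwise means decreasing angle. I'll close the fingers, rise, turn the tool to world axes, and go above a point behind the handle at 120°, (0.5555, 0.116).

```bash
python3 -m crank '[[0,0,-0.03,0,0,7.5],[0,0,-0.07,0,0,15],[0.03,-0.025,-0.08,0,0,22.7],[0.07,-0.059,-0.08,0,0,22.7],[0.11,-0.092,-0.08,0,0,22.7],[0.15,-0.126,-0.08,0,0,22.7],[0.19,-0.16,-0.08,0,0,22.7],[0.23,-0.193,-0.08,0,0,22.7],[0.27,-0.227,-0.08,0,0,22.7],[0.31,-0.26,-0.08,0,0,22.7],[0.35,-0.294,-0.08,0,0,22.7],[0.39,-0.328,-0.08,0,0,22.7],[0.43,-0.361,-0.08,0,0,22.7],[0.47,-0.395,-0.08,0,0,22.7],[0.51,-0.428,-0.08,0,0,22.7],[0.54,-0.454,-0.08,0,0,22.7],[0.556,-0.467,-0.08,0,0,22.7],[0.556,-0.467,-0.08,0,0,22.7],[0.556,-0.467,-0.08,0,0,22.7]]' 0 60
python3 -c "
from rig import manip
print(manip.get_state()['qpos'])"
```

```text
clock: 2.48
position: [0.5538, 0.1143, 0.3113]
ee_rot: [-0.0, 1.0, -0.0, -0.001]
contact_force: [-0.7, 0.2, 0.8]
width: 0.0
[8.01142419e-02 2.28745683e-01 1.37503011e+00 5.80385395e-04
 1.53904574e+00 1.65126294e+00]
```

```bash
python3 -m crank '[[0.001,-0.001,0.03,0,0,0],[0.002,-0.002,0.06,0,0,0],[0.002,-0.002,0.085,0,0,0],[0.002,-0.002,0.1,0,0,0],[0.002,-0.002,0.106,0,0,0],[0.002,-0.002,0.106,0,0,0]]' 0
python3 - <<'E'
from rig import viewer
from h import *
o=[]
for n,b in(("top",(205,305,165,240)),("side",(230,330,130,205))):
    d=viewer.get_image(n);o.append(cv2.resize(d["frame"][b[2]:b[3],b[0]:b[1]],None,fx=4,fy=4))
cv2.imwrite("pics/d.png",cv2.hconcat(o))
# circle waypoints: finger centre angle -> tool shifts from (.5555,.116)
for a in range(120,-260,-10):
    x=.5955+.08*np.cos(np.radians(a));y=.047+.08*np.sin(np.radians(a));print(a,round(x,3),round(y,3),end=' | ')
E
```

```text
clock: 3.22
position: [0.5559, 0.116, 0.2058]
ee_rot: [-0.0, 1.0, -0.0, -0.0]
contact_force: [-0.3, 0.1, 1.1]
width: 0.0
120 0.556 0.116 | 110 0.568 0.122 | 100 0.582 0.126 | 90 0.596 0.127 | 80 0.609 0.126 | 70 0.623 0.122 | 60 0.636 0.116 | 50 0.647 0.108 | 40 0.657 0.098 | 30 0.665 0.087 | 20 0.671 0.074 | 10 0.674 0.061 | 0 0.676 0.047 | -10 0.674 0.033 | -20 0.671 0.02 | -30 0.665 0.007 | -40 0.657 -0.004 | -50 0.647 -0.014 | -60 0.636 -0.022 | -70 0.623 -0.028 | -80 0.609 -0.032 | -90 0.596 -0.033 | -100 0.582 -0.032 | -110 0.568 -0.028 | -120 0.556 -0.022 | -130 0.544 -0.014 | -140 0.534 -0.004 | -150 0.526 0.007 | -160 0.52 0.02 | -170 0.517 0.033 | -180 0.516 0.047 | -190 0.517 0.061 | -200 0.52 0.074 | -210 0.526 0.087 | -220 0.534 0.098 | -230 0.544 0.108 | -240 0.556 0.116 | -250 0.568 0.122 |
```

View pics/d.png

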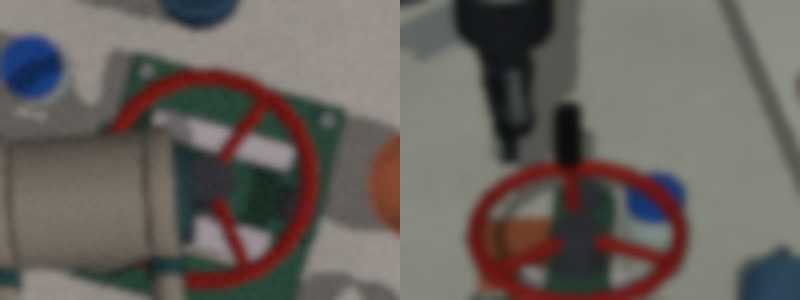

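The side view shows the closed fingertip at (508,155), on the near-robot side of the handle at (568,130) and above the rim. I'll start pushing.

```bash
python3 -m crank '[[0.006,-0.003,-0.001,0,0,0],[0.012,-0.006,-0.001,0,0,0],[0.019,-0.008,-0.001,0,0,0],[0.026,-0.010,-0.001,0,0,0],[0.033,-0.011,-0.001,0,0,0],[0.040,-0.011,-0.001,0,0,0],[0.053,-0.010,-0.001,0,0,0],[0.067,-0.006,-0.001,0,0,0],[0.080,0,-0.001,0,0,0],[0.091,0.008,-0.001,0,0,0],[0.101,0.018,-0.001,0,0,0]]'
python3 - <<'E'
from rig import viewer
from h import *
o=[]
for n,b in(("top",(205,305,165,240)),("side",(230,330,130,205))):
    d=viewer.get_image(n);o.append(cv2.resize(d["frame"][b[2]:b[3],b[0]:b[1]],None,fx=4,fy=4))
cv2.imwrite("pics/e.png",cv2.hconcat(o))
E
```

```text
clock: 4.7
position: [0.6576, 0.0979, 0.2072]
ee_rot: [-0.001, 1.0, -0.0, -0.0]
contact_force: [-4.5, 1.5, 1.2]
width: 0.0002
```

View pics/e.png

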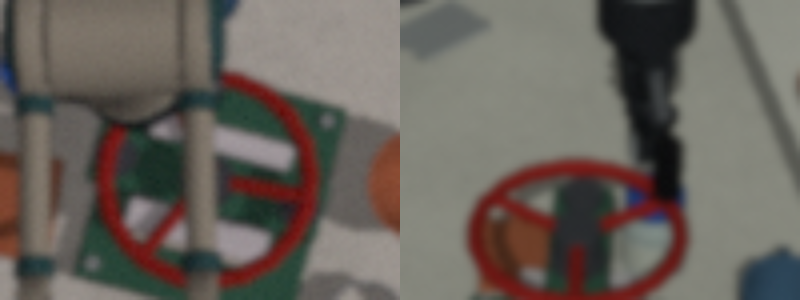

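The wheel has turned about 65° and the handle, at (665,165) in the side view, is leading the finger under light force. I'll carry on round.

```bash
python3 -m crank '[[0.007,0.011,0.001,0,0,0],[0.013,0.024,0.001,0,0,0],[0.017,0.037,0.001,0,0,0],[0.018,0.051,0.001,0,0,0],[0.017,0.065,0.001,0,0,0],[0.013,0.078,0.001,0,0,0],[0.007,0.091,0.001,0,0,0],[-0.001,0.102,0.001,0,0,0],[-0.011,0.112,0.001,0,0,0],[-0.022,0.120,0.001,0,0,0],[-0.035,0.126,0.001,0,0,0],[-0.049,0.130,0.001,0,0,0],[-0.062,0.131,0.001,0,0,0],[-0.076,0.130,0.001,0,0,0]]'
python3 - <<'E'
from rig import viewer
from h import *
o=[]
for n,b in(("top",(205,305,165,240)),("side",(230,330,130,205))):
    d=viewer.get_image(n);o.append(cv2.resize(d["frame"][b[2]:b[3],b[0]:b[1]],None,fx=4,fy=4))
cv2.imwrite("pics/f.png",cv2.hconcat(o))
E
```

```text
clock: 6.55
position: [0.5828, -0.0339, 0.2062]
ee_rot: [0.001, 1.0, -0.001, 0.002]
contact_force: [2.4, -1.0, 2.3]
width: -0.0004
```

View pics/f.png

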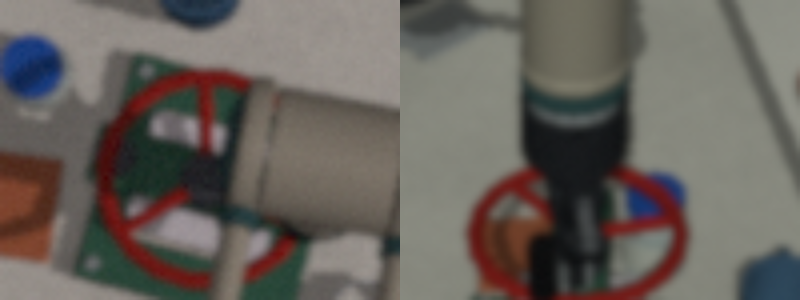

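The side view shows the handle at (543,270), ahead of the finger. I'll continue to finger angle -230°, leaving about 25° to go.

```bash
python3 -m crank '[[-0.015,-0.006,0,0,0,0],[-0.027,-0.012,0,0,0,0],[-0.039,-0.020,0,0,0,0],[-0.049,-0.030,0,0,0,0],[-0.057,-0.041,0,0,0,0],[-0.063,-0.054,0,0,0,0],[-0.066,-0.067,0,0,0,0],[-0.067,-0.081,0,0,0,0],[-0.066,-0.095,0,0,0,0],[-0.063,-0.108,0,0,0,0],[-0.057,-0.121,0,0,0,0],[-0.049,-0.132,0,0,0,0],[-0.039,-0.142,0,0,0,0],[-0.039,-0.142,0,0,0,0]]'
python3 - <<'E'
from rig import viewer
from h import *
o=[]
for n,b in(("top",(205,305,165,240)),("side",(230,330,130,205))):
    d=viewer.get_image(n);np.savez(n+"1.npz",**d);o.append(cv2.resize(d["frame"][b[2]:b[3],b[0]:b[1]],None,fx=4,fy=4))
cv2.imwrite("pics/g.png",cv2.hconcat(o))
E
```

```text
clock: 8.4
position: [0.5441, 0.1103, 0.2059]
ee_rot: [-0.001, 1.0, -0.001, 0.001]
contact_force: [0.4, 0.2, 0.2]
width: -0.0002
```

View pics/g.png

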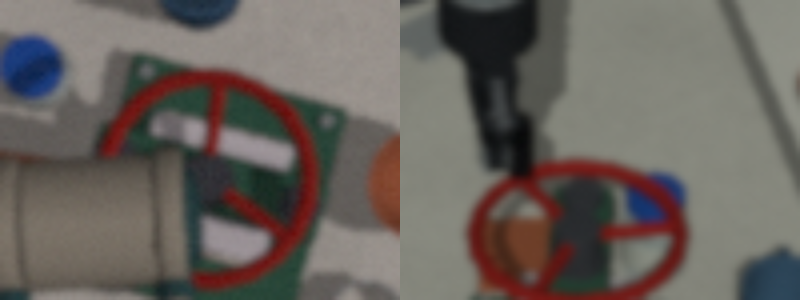

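The side view shows the handle at about (522,150), short of its start. I'll measure the wheel angle from the red spokes (modulo 120°) against the first pictures.

```bash
cat >>h.py <<'E'
def spokes(d):
    "angle of the three-spoke pattern, deg mod 120, from red pixels cast on the plane z=.182"
    f=cv2.resize(d["frame"],None,fx=1,fy=1).astype(int)
    m=(f[...,2]>80)&(f[...,2]>2.2*f[...,1])&(f[...,2]>2*f[...,0])
    A=np.array([plane(d,(u,v),.182)[:2] for v,u in np.argwhere(m)])-[.5955,.047]
    r=np.hypot(*A.T);A=A[(r>.03)&(r<.064)];t=np.arctan2(A[:,1],A[:,0])
    return np.degrees(t)
E
python3 - <<'E'
from h import *
for n in("top","side"):
    for k in"01":
        t=spokes(dict(np.load(n+k+".npz")));h,_=np.histogram(t,np.arange(-180,181,10))
        z=np.exp(3j*np.radians(t)).mean();print(n,k,len(t),np.degrees(np.angle(z))/3,abs(z));print(h)
E
```

```text
top 0 82 -35.57939092713943 0.9828660811680109
[ 0  1 19  0  0  0  0  0  0  0  0  0  0  0 22  3  0  0  0  0  0  0  0  0
  0  9 28  0  0  0  0  0  0  0  0  0]
top 1 53 -5.167462182727302 0.9869043587818708
[ 0  0  0  0  3 27  1  0  0  0  0  0  0  0  0  0  0 20  2  0  0  0  0  0
  0  0  0  0  0  0  0  0  0  0  0  0]
side 0 83 -36.895009004108864 0.9480760790903233
[ 2 18 19  5  0  0  0  0  0  0  0  0  0  0 16  6  0  0  0  0  0  0  0  0
  0  3 14  0  0  0  0  0  0  0  0  0]
side 1 69 -6.617010133041954 0.9652141795228246
[ 0  0  0  0  9 16  0  0  0  0  0  0  0  0  0  0  0 15  9  0  0  0  0  0
  0  0  0  0  9 11  0  0  0  0  0  0]
```

Top and side agree that 30° remains. I'll advance the finger about 23° gently, then re-measure.

```bash
python3 -m crank '[[0.003,-0.001,0,0,0,0],[0.006,-0.003,0,0,0,0],[0.009,-0.005,0,0,0,0],[0.012,-0.006,0,0,0,0],[0.015,-0.008,0,0,0,0],[0.018,-0.009,0,0,0,0],[0.021,-0.010,0,0,0,0],[0.024,-0.012,0,0,0,0],[0.027,-0.013,0,0,0,0],[0.029,-0.0135,0,0,0,0],[0.029,-0.0135,0,0,0,0]]'
cat >m.py <<'E'
from rig import viewer
from h import *
for n in("top","side"):
    d=viewer.get_image(n);t=spokes(d);z=np.exp(3j*np.radians(t)).mean();z0=np.exp(3j*np.radians(spokes(dict(np.load(n+"0.npz"))))).mean()
    print(n,len(t),abs(z),"remaining deg",np.degrees(np.angle(z/z0))/3)
E
python3 m.py
```

```text
clock: 9.88
position: [0.5727, 0.1231, 0.2061]
ee_rot: [-0.0, 1.0, -0.001, 0.002]
contact_force: [-1.4, 0.9, 0.5]
width: -0.0001
top 47 0.9860693158756335 remaining deg 8.75207190428514
side 77 0.9543402984924981 remaining deg 7.279811595402261
```

8° (11 mm) remains.

```bash
python3 -m crank '[[0.003,-0.001,0,0,0,0],[0.006,-0.002,0,0,0,0],[0.009,-0.0025,0,0,0,0],[0.0112,-0.003,0,0,0,0],[0.0112,-0.003,0,0,0,0],[0.0112,-0.003,0,0,0,0]]'; python3 m.py
```

```text
clock: 10.72
position: [0.5844, 0.126, 0.206]
ee_rot: [-0.0, 1.0, -0.001, 0.002]
contact_force: [-0.9, 0.5, 0.8]
width: -0.0001
top 44 0.9877252468701129 remaining deg 0.39837938286399394
side 79 0.9517481176467386 remaining deg 0.022780610022907908
```

The wheel is within 0.4° of its start. I'll back off along -x, rise, and move away toward the robot's right so the cameras are clear.

```bash
python3 -m crank '[[-0.008,0.001,0,0,0,0],[-0.020,0.003,0,0,0,0],[-0.035,0.005,0,0,0,0],[-0.035,0.005,-0.03,0,0,0],[-0.035,0.005,-0.07,0,0,0],[-0.045,0.005,-0.11,0,0,0],[-0.06,0.04,-0.13,0,0,0],[-0.07,0.08,-0.13,0,0,0],[-0.08,0.12,-0.13,0,0,0],[-0.09,0.16,-0.13,0,0,0],[-0.1,0.20,-0.13,0,0,0],[-0.11,0.24,-0.13,0,0,0],[-0.12,0.28,-0.13,0,0,0],[-0.13,0.32,-0.13,0,0,0],[-0.14,0.36,-0.13,0,0,0],[-0.15,0.40,-0.13,0,0,0],[-0.16,0.43,-0.13,0,0,0],[-0.16,0.44,-0.13,0,0,0],[-0.16,0.44,-0.13,0,0,0],[-0.16,0.44,-0.13,0,0,0]]'; python3 m.py; python3 - <<'E'
from rig import viewer
from h import *
d=viewer.get_image("top");e,hub,m,Q=wheel(d,(215,300,175,245));T=Q[Q[:,2]>.235];print(hub,T.mean(0),len(T))
cv2.imwrite("pics/end.png",d["frame"])
E
```

```text
clock: 13.32
position: [0.4232, -0.3125, 0.3352]
ee_rot: [-0.001, 1.0, -0.0, 0.002]
contact_force: [-0.4, 0.8, -0.5]
width: 0.0001
top 82 0.9828152954177694 remaining deg -0.5395209589116042
side 79 0.9458049909768016 remaining deg -0.3085438850336039
[0.60124433 0.04673742 0.182     ] [0.60461707 0.12926291 0.24271718] 46
```

View pics/end.png

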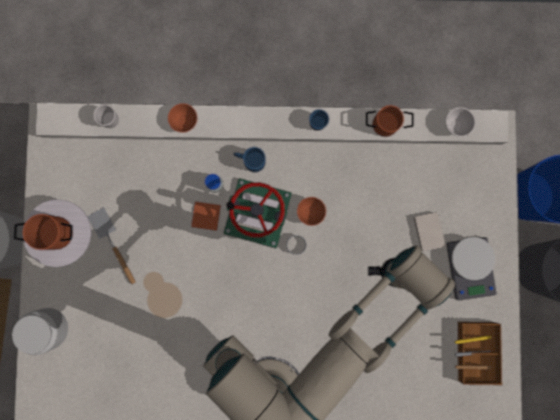

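The handle is back at (231,206), its top centre within about 1 mm of the start. The jar, tile, mug, bowl, cutter, scraper and bat all stand where they were, and the hand is clear.

```bash
python3 -c "
from rig import job
print(job.sign_off())"
```

```text
the job is handed in; nothing more can be done
None
```

I pushed the hand wheel one full turn clockwise with the fingers closed, always from behind the handle. I then moved the hand clear and handed the job in at about 13.5 s.

- **Wheel angle:** the last spoke measurements put the wheel 0.5° (top camera) and 0.3° (side camera) past its start, well inside the 10° limit.
- **Handle:** its top centre measured about 1 mm from where it began.
- **Forces:** the readings at the end of each move were at most about 5 N.
- **Bystanders:** in the final top picture none had visibly moved. I judged this by eye and did not measure each one.
- **One check disagreed:** refitting the wheel's centre in the last picture gave an x about 6 mm off the first estimate (0.601 against 0.5955). I put this down to noise in the low-resolution red mask, because the spoke and handle measurements agreed with each other.

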